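# Tuck a printing plate under the hold-down leaf and press it

## Robot

A 7-joint arm with a two-finger parallel gripper is mounted at the origin on the work surface. World frame = base frame: x ahead of the robot, y to its left, z up, the work surface at z = 0. Lengths are in m, angles in rad, forces in N, time in s.
With the tool pointing down it reaches from about 0.375 to 0.925 m from the base axis. Payload 3.1 kg.
Tool frame: the origin (TCP) lies on the centre line of the jaws, within the pads' length; the fingertips stand 22 mm ahead of it and the grasp point (between the pads) lies 3 mm ahead of it (bot.tip_reach is the distance from the TCP to the fingertips, in m); z points along the fingers, y is the direction in which the jaws open and shut (so a half turn about z gives the same grasp; the last joint's range is limited). The gripper opens to 85 mm and grips with 20 to 120 N. Pads are 22 mm wide; open, the fingers measure 114 mm over their backs; the gripper's body (76 mm by 85 mm) begins 54 mm behind the grasp point. The pads swing forward as they close: fully open they stand 13 mm farther back than shut.
Start: joints at [1.045, 0.383, 0.044, 1.598, -0.018, 1.161, -0.05], TCP at [0.27, -0.591, 0.253] pointing down, gripper open.
Joint ranges: [-2.61, 2.61], [-0.41, 2.15], [-1.48, 1.57], [0, 2.5], [-1.57, 4.71], [0.05, 1.97], [-2.85, 2.85]. Speed limits (rad/s): [2.79, 2.79, 3.14, 3.14, 3.14, 3.14, 3.14].

## Interface

Orientations are given as a rotation vector (axis times angle).
In Python, from rig import bot gives the robot as it stands. The module is installed in compiled form; this text tells all that it offers.
- The arm moves only by the shell command python3 -m crank 'ROWS' [OPENING] [FORCE]. ROWS is JSON, a list of rows, each a list of 2 entries, a list of its own where there are three numbers: the shift along the world's x, y, z in cm, then the turn about the world's z in degrees. A call has 1 to 20 rows; each row is the pose to reach, as a shift and turn from the pose commanded when the call began; what a row does not reach only later rows make up. A row lasts 1/10 s, in which the tool goes at most 50 mm and 8.59 degrees, less where a joint would pass 70% of its speed; a pose out of reach is approached as far as the arm can. A call with a gripper value outside its range is refused whole. OPENING is the finger opening in cm, from 0 to 8.54, set as the call begins (- or left out, the last holds). The fingers move at their own pace and stop on an object; FORCE is the grip in N (left out, the last holds). Time passes only in rows, so rows that repeat a pose let the fingers close. It gives the time, the measured TCP pose, the force and the opening at its end, in the units of the state.
- bot.get_state(): the state, without advancing time (a new reading comes with each control period).
- bot.capture(name): name is "scene" or "top"; returns the picture (400x640x3 uint8, red, green, blue); there is no depth.
- bot.get_calibration(name): a dict with "fx", "fy", "cx", "cy" (pixels), "eye" and "attitude" of the camera in the world. Camera axes: x right, y down, z forward; pixel columns grow to the right and rows downward; lengths in m; the calibration is good to about 2 mm. A picture is of the moment at which its call begins. get_calibration takes no time and is no camera call.
- bot.hand_in(): hands the job in, once; it reports no verdict.
The state is a dict: "clock": time; "q": joint angles; "dq": joint speeds; "effort": joint torques, N m; "position": TCP position; "orientation": TCP orientation; "force": force on the tool from outside, world axes, zero at the start; "wrist_torque": the same for the moment, N m; "width": finger opening in m.
Only numpy, scipy, OpenCV 4.12 (cv2) and the standard library are available. Lean on these libraries where they do the work, as an engineer would, in place of code of your own. Each camera call takes 0.05 s, during which the arm holds its last target. There are 200 camera calls.

## Task

Pick up the printing plate by its wooden grip bar, lay it on the registration board and tuck its leading edge (the one farther from the grip bar) under the hinged steel leaf, along the whole edge and fully home against the stop rail, without lifting the leaf. Then press the plate firmly down flat on the deck and finish while still holding it pressed there; leave the roller, the stamp and the ink jar alone.

Things in the scene. Friction and masses are not known exactly. Their poses are not given: they have to be found in the camera images.
- board: registration board, fixed: a wooden base 240 (x) x 200 (y) mm with a plywood deck whose flat top is 12 mm above the table. Origin at the centre of the underside, on the table; its x axis points along the tucking direction, towards the leaf. A stop rail 33 mm wide runs along its +x end (near face at board x = +85 mm, rail top 19.5 mm above the table); over it lies the hinged leaf. The open deck in front of the leaf runs from board x = -119 to +55 mm
- deck: the deck of the board, same origin and axes as the board; top at z = 12 mm
- stop (a point): middle of the near face of the stop rail, at deck height: board (85, 0, 12) mm. The rail is 190 mm long along the board's y
- leaf (a joint): hinge of the leaf, rad: 0 = lying closed, grows as the leaf is lifted. The leaf is a steel plate 60 (x) x 180 (y) x 3 mm, 90 g, free to swing, hinged along its far edge at board x = 115 mm and held down by its weight alone. Closed, it is level, resting at a stop with its underside 20 mm above the table, so that between it and the deck there is a slot 8 mm high and 30 mm deep (lip to stop rail). It cannot go below 0
- lip (a point): middle of the leaf's free edge, underside: board (55, 0, 20) mm when closed
- plate: loose printing plate, aluminium, 130 (x) x 150 (y) x 4 mm, about 0.28 kg (varies) with its grip bar. Origin at the centre of the underside. Its +x edge is the leading edge. On top stands a wooden grip bar 20 (x) x 90 (y) mm, centred at plate x = -25 mm, y = 0, reaching to 52 mm above the underside
- grip (a point): on the grip bar: plate (-25, 0, 32) mm, a good grasp point for fingers closing along the plate's x
- edge_l (a point): left end of the plate's leading edge, at the underside: plate (65, 75, 0) mm
- edge_r (a point): right end of the plate's leading edge, at the underside: plate (65, -75, 0) mm
- brayer: bystander: ink roller lying on the table beyond the work, 100 mm wide black roller 38 mm thick with a frame and a red handle that points away from the robot, about 150 mm long in all. Origin under the roller's middle
- stamp: bystander: small wooden stamp block 50 x 42 x 38 mm with a black face. Origin at its underside
- inkjar: bystander: closed ink jar 54 mm across, 60 mm tall. Origin at its underside
There are look-alikes about, which are no part of the job. What is shaped like the plate but purple or yellow is not meant.

How it is judged:
On the way:
1. the plate's whole leading edge is under the leaf by 5 mm or more, between leaf and deck (x of each of edge_l, edge_r in the frame of board above 0.06 m and y of edge_l in the frame of board below 0.092 m and y of edge_r in the frame of board above -0.092 m and z of each of edge_l, edge_r in the frame of board below 0.0185 m), for 0.05 s.
At the end, for the whole second after the job is handed in: Leading edge: both ends within 6 mm of the stop rail, 2.5 mm of the deck, and under the leaf's width (2 mm spare). Plate still, level to 0.025 rad, touched by the fingers and pressed on the deck with over 8 N (it weighs under 4 N). Leaf closed (below 0.03 rad) (x of each of edge_l, edge_r in the frame of board above 0.079 m and y of edge_l in the frame of board below 0.092 m and y of edge_r in the frame of board above -0.092 m and z of each of edge_l, edge_r in the frame of board below 0.0145 m and angle between plate's own z axis and vertical below 0.025 rad and contact force between plate and deck above 8 N and contact force between the fingers and plate above 2 N and value of joint leaf below 0.03 rad and linear speed of plate below 0.02 m/s); the arm keeps its last pose, push and grip.
It fails at once if the leaf is lifted by more than 0.1 rad (about 6 mm at its lip) (value of joint leaf above 0.1 rad).
It fails at once if a bystander is moved by more than 20 mm (distance of any of brayer, stamp, inkjar from where it was at the start of the episode above 0.02 m).
It also fails if it takes over 45 s, if anything falls off the work surface, if the arm or the gripper's body presses on something with over 40 N, if the wrist force passes 120 N, or if a joint passes its speed limit or range.

## Working session

There is one attempt and no reset: what is moved stays moved. The work goes in short steps, Python scripts to look and compute and a shell command to move; the robot and the scene stay as the last step left them, time stands still between calls to the robot, and variables do not carry over. Pictures are saved under pics/ and viewed, about 8 in all and at most 12, crops included, and the job is handed in when it is done.

```bash
mkdir -p pics; python3 - <<'E'
from rig import bot
import cv2
for n in("scene","top"):
    im=bot.capture(n); cv2.imwrite(f"pics/{n}0.png",im[:,:,::-1]); print(n,bot.get_calibration(n))
s=bot.get_state(); print(s)
E
```

```text
scene {'fx': 452.66992932499784, 'fy': 452.66992932499784, 'cx': 322.5272716630449, 'cy': 198.29346307948862, 'eye': array([1.35227108, 0.02243183, 0.78811511]), 'attitude': array([-1.78700372, -1.65435218,  0.74844962])}
top {'fx': 512.9093431319634, 'fy': 512.9093431319634, 'cx': 333.2392162956555, 'cy': 197.70413467028968, 'eye': array([0.47833984, 0.06843377, 1.43222081]), 'attitude': array([-2.18632007,  2.18337988, -0.05900322])}
{'clock': 0.1, 'q': array([ 1.04520017,  0.38373653,  0.04383267,  1.5994283 , -0.01791532,
        1.16119374, -0.04987341]), 'dq': array([ 0.00058044, -0.00329614, -0.00195678, -0.00468613,  0.0018871 ,
       -0.00042463,  0.00128516]), 'effort': array([ 2.33068444e-03, -4.34726608e+01,  1.02878273e+00, -2.50455862e+01,
        1.07918985e-02,  5.44839510e-03,  8.59769472e-06]), 'position': array([ 0.26933688, -0.59068792,  0.25201817]), 'orientation': array([-3.06772192e+00, -6.66540453e-01,  9.55924972e-04]), 'force': array([-0.30388991,  0.02946226, -0.01243405]), 'wrist_torque': array([-0.09648134,  0.0283605 , -0.01776961]), 'width': 0.08548790028960697}
```

View pics/scene0.png

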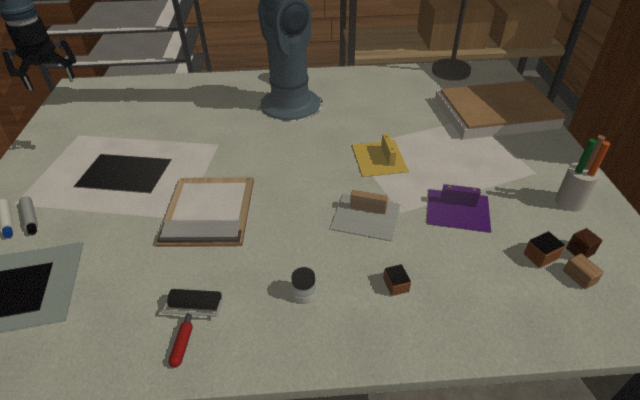

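View pics/top0.png

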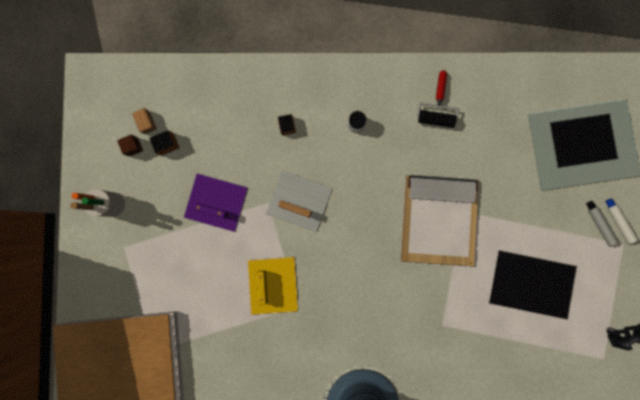

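Three things are shaped like the plate. In the top view the purple one is at (216,203), the yellow at (273,286) and the grey aluminium one with the wooden bar at (300,201), which is at (367,213) in the scene view. The grey one fits the description. The board is at top (440,221), with its leaf at (445,188). Next I'll enlarge crops to confirm the plate and read its corners.

```bash
python3 - <<'E'
import cv2, numpy as np
def crop(n,x,y,w,h,k):
    im=cv2.imread(f"pics/{n}0.png")[y:y+h,x:x+w]; im=cv2.resize(im,None,fx=k,fy=k,interpolation=cv2.INTER_CUBIC)
    for i in range(0,w,10):
        cv2.line(im,(i*k,0),(i*k,6 if i%50 else 14),(0,0,255),1)
        if i%20==0: cv2.putText(im,str(x+i),(i*k,24),0,.35,(0,0,255),1)
    for i in range(0,h,10):
        cv2.line(im,(0,i*k),(8,i*k),(0,0,255),1)
        if i%20==0: cv2.putText(im,str(y+i),(9,i*k+4),0,.35,(0,0,255),1)
    return im
cv2.imwrite("pics/c_top.png",np.hstack([crop("top",258,160,80,80,5),crop("top",395,170,90,100,4)[:400,:360]]) if 0 else np.hstack([crop("top",260,165,80,110,5),crop("top",400,165,80,110,5)]))
cv2.imwrite("pics/c_sc.png",np.hstack([crop("scene",325,175,80,80,6)[:480],crop("scene",150,172,110,80,6)[:480]])[:, :1140][:, :800] if 0 else np.hstack([crop("scene",328,175,76,80,4),crop("scene",150,172,112,80,4)]))
E
```

```text
(no output)
```

View pics/c_top.png

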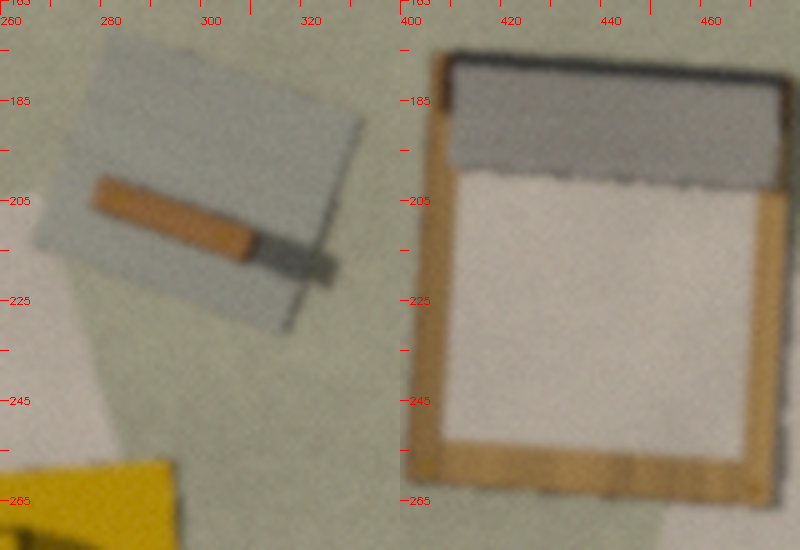

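View pics/c_sc.png

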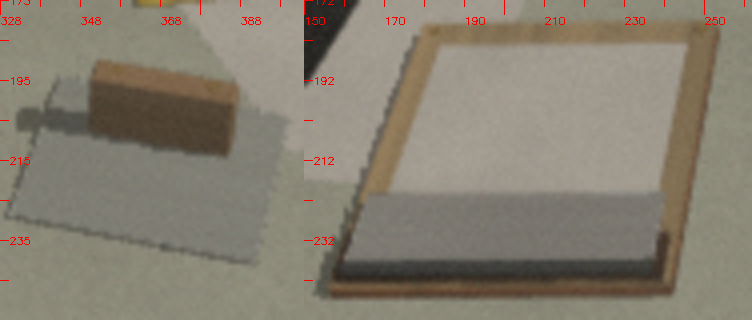

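The crops confirm it: grey plate with a wooden bar. The bar sits on the robot-side half, so the leading edge is the far one, top (281,173) to (333,189). The leaf lip runs from top (410,199) to (476,203), which is scene (239,220) to (166,220).

```bash
cat > h.py <<'E'
from rig import bot
import numpy as np
from scipy.spatial.transform import Rotation as R
cal={n:bot.get_calibration(n) for n in("scene","top")}
def ray(n,p):
    c=cal[n]; d=R.from_rotvec(c["attitude"]).apply([(p[0]-c["cx"])/c["fx"],(p[1]-c["cy"])/c["fy"],1]); return np.array(c["eye"]),d/np.linalg.norm(d)
def at(n,p,z):
    e,d=ray(n,p); return e+d*(z-e[2])/d[2]
def tri(pt,ps):
    A=np.zeros((3,3));b=np.zeros(3);r=[ray("top",pt),ray("scene",ps)]
    for e,d in r: M=np.eye(3)-np.outer(d,d);A+=M;b+=M@e
    x=np.linalg.solve(A,b); return x, max(np.linalg.norm(np.cross(x-e,d)) for e,d in r)
def proj(n,X):
    c=cal[n]; v=R.from_rotvec(c["attitude"]).inv().apply(np.atleast_2d(X)-c["eye"]); return np.c_[v[:,0]/v[:,2]*c["fx"]+c["cx"],v[:,1]/v[:,2]*c["fy"]+c["cy"]]
E
python3 - <<'E'
from h import *
from scipy.optimize import least_squares
np.set_printoptions(precision=4,suppress=True)
P=dict(A=((281.5,172.5),(391.7,240.7)),B=((332.6,189),(329.2,228.7)),C=((317.6,231.4),(341.7,193.7)),D=((267.4,214),(400,204.2)),
 bfl=((280.4,199.8),(387,200)),bfr=((311.6,210.6),(351,194)),bnl=((278.4,206.2),(387.5,196)),bnr=((309.6,217.4),(352.2,190)),
 lipR=((475.6,202.8),(166,220)),lipL=((410,198.6),(239.2,220.2)),b1=((401.4,261.4),(253.5,178.7)),b2=((474.4,266.4),(180.2,178.2)))
for k,v in P.items(): print(k,*tri(*v))
# model fits x,y,yaw
M={'A':(65,75,4),'B':(65,-75,4),'C':(-65,-75,4),'D':(-65,75,4),'bfl':(-15,45,52),'bfr':(-15,-45,52),'bnl':(-35,45,52),'bnr':(-35,-45,52)}
N={'lipR':(55,-90,23),'lipL':(55,90,23),'b1':(-120,100,8),'b2':(-120,-100,8)}
def fit(M,x0,zoff=0,free=False):
    def f(p,full=False):
        r=[]
        for k,m in M.items():
            m=np.array(m)/1000; X=R.from_rotvec([0,0,p[2]]).apply(m)+[p[0],p[1],p[3]]
            r+= [proj("top",X)[0]-P[k][0],proj("scene",X)[0]-P[k][1]]
        return np.ravel(r)
    s=least_squares(f,x0); print(s.x,np.degrees(s.x[2]),"rms",np.sqrt(np.mean(s.fun**2))); print(s.fun.reshape(-1,4).round(1)); return s.x
p=fit(M,[.47,.13,0,0]); b=fit(N,[.4,-.2,0,0])
E
```

```text
A [ 0.6402  0.2269 -0.0048] 0.0007931269550909818
B [0.5933 0.0828 0.0001] 0.0007459385796660664
C [0.4748 0.1247 0.0051] 0.0002319478824888348
D [0.5233 0.267  0.0013] 0.0015262414901895567
bfl [0.5599 0.2241 0.0524] 0.00036233323239384923
bfr [0.5309 0.1401 0.0524] 0.0007056830683290872
bnl [0.5426 0.2292 0.0496] 0.00015980150937506372
bnr [0.5126 0.1455 0.0491] 0.0005849055026154957
lipR [ 0.5538 -0.309   0.0234] 0.00018497581447627403
lipL [ 0.5656 -0.1317  0.0195] 0.001605545015678173
b1 [ 0.3925 -0.1075  0.0046] 0.00041955301309876526
b2 [ 0.3795 -0.3062  0.01  ] 0.0004160400369148146
[ 0.5589  0.1759 -0.3361 -0.0023] -19.258688086641406 rms 0.6375459059380473
[[ 0.6 -1.9  0.3 -0.3]
 [-0.1 -0.8  0.8  0.2]
 [-0.5  0.7  0.7  0.4]
 [-1.   0.3 -0.2 -0.4]
 [ 0.3  0.1 -0.6  0.8]
 [ 0.4  0.4 -1.1  0.6]
 [-0.2  0.7  0.2 -0.6]
 [-0.   0.6 -0.5 -0.5]]
[ 0.5052 -0.2163 -0.0759 -0.0013] -4.347898364413429 rms 0.4111694872287444
[[ 0.2  0.3 -0.4  0.3]
 [ 0.4 -0.5  0.9 -0.3]
 [ 0.3 -0.2  0.  -0.5]
 [-0.2  0.5 -0.   0.6]]
```

Everything checks out. The plate is at (0.559, 0.176) with yaw −19.3°, and the measured heights agree with the text. The board is at (0.505, −0.216) with yaw −4.3°. The grip is therefore at about (0.535, 0.184). The tool's y axis is at −65.5°, so I need a +46.2° turn.

```bash
python3 -m crank '[[[26.5,77.5,-10],46.2],[[26.5,77.5,-10],46.2],[[26.5,77.5,-10],46.2],[[26.5,77.5,-10],46.2],[[26.5,77.5,-10],46.2],[[26.5,77.5,-10],46.2],[[26.5,77.5,-10],46.2],[[26.5,77.5,-10],46.2],[[26.5,77.5,-10],46.2],[[26.5,77.5,-10],46.2],[[26.5,77.5,-10],46.2],[[26.5,77.5,-10],46.2],[[26.5,77.5,-10],46.2],[[26.5,77.5,-10],46.2],[[26.5,77.5,-10],46.2],[[26.5,77.5,-10],46.2],[[26.5,77.5,-10],46.2],[[26.5,77.5,-10],46.2],[[26.5,77.5,-10],46.2],[[26.5,77.5,-10],46.2]]' 8.5 60
python3 - <<'E'
from h import *
s=bot.get_state();print(s['position'],R.from_rotvec(s['orientation']).as_matrix()[:,1:], s['q'])
E
```

```text
clock: 2.1
position: [0.5344, 0.1814, 0.1527]
orientation: [2.563, 1.815, -0.003]
force: [0.6, -0.3, 0.0]
width: 0.0851
[0.53440993 0.18138467 0.15274999] [[ 9.43133230e-01 -1.11927434e-03]
 [-3.32414691e-01 -1.89009746e-03]
 [-4.27329691e-04 -9.99997587e-01]] [ 0.08908458  0.40100049 -0.58309444  1.86775519  0.26833452  0.95286855
 -0.95390821]
```

```bash
python3 -m crank '[[[0,0,-4],0],[[0,0,-8],0],[[0,0,-10],0],[[0,0,-11],0],[[0,0,-11.6],0],[[0,0,-11.6],0],[[0,0,-11.6],0]]' && python3 -m crank '[[[0,0,0],0],[[0,0,0],0],[[0,0,0],0],[[0,0,0],0],[[0,0,0],0],[[0,0,0],0],[[0,0,0],0],[[0,0,0],0],[[0,0,0],0],[[0,0,0],0]]' 0.5 80
```

```text
clock: 2.8
position: [0.5359, 0.1837, 0.0386]
orientation: [2.562, 1.817, 0.004]
force: [-0.2, 0.7, 0.8]
width: 0.0849
clock: 3.8
position: [0.5354, 0.1837, 0.0378]
orientation: [2.562, 1.818, 0.002]
force: [1.2, -0.2, 5.2]
width: 0.019
```

```bash
python3 -m crank '[[[0,0,1.5],0],[[0,0,4],0],[[0,0,7],0],[[-2,-4,8],3],[[-3,-8,8],6],[[-4,-12,8],9],[[-5,-16,8],12],[[-6,-20,8],15],[[-7,-24,8],15],[[-7.5,-28,8],15],[[-8,-32,8],15],[[-8.2,-36,8],15],[[-8.2,-38.5,8],15],[[-8.2,-39.6,8],15],[[-8.2,-39.6,6],15],[[-8.2,-39.6,4],15],[[-8.2,-39.6,3],15],[[-8.2,-39.6,3],15],[[-8.2,-39.6,3],15],[[-8.2,-39.6,3],15]]'
python3 - <<'E'
from h import *; import cv2
s=bot.get_state();y=R.from_rotvec(s['orientation']).as_matrix()[:,1];print(np.degrees(np.arctan2(y[1],y[0])),s['width'],s['wrist_torque'])
a=bot.capture("top")[155:275,390:490,::-1];b=bot.capture("scene")[160:260,145:265,::-1]
a=cv2.resize(a,(400,480),interpolation=cv2.INTER_CUBIC);b=cv2.resize(b,(400,333),interpolation=cv2.INTER_CUBIC)
o=np.zeros((480,800,3),np.uint8);o[:,:400]=a;o[:333,400:]=b;cv2.imwrite("pics/hover.png",o)
E
```

```text
clock: 5.8
position: [0.4537, -0.2122, 0.0682]
orientation: [2.301, 2.137, 0.001]
force: [-1.0, -0.4, -3.5]
width: 0.0188
-4.236225386831245 0.018789348018316235 [-0.04337012  0.00753285 -0.01787341]
```

View pics/hover.png

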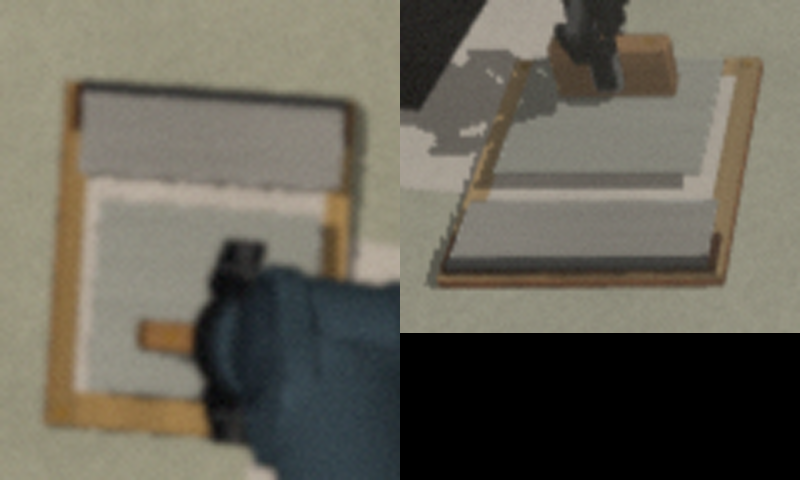

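The plate hangs level and parallel to the leaf. Its leading edge, top crop (97,205) to (325,218), is in front of the lip. I'll check it in the board frame and lower to just above the deck.

```bash
python3 - <<'E'
from h import *
for t,s in (((414.2,206.2),(235,212.8)),((471.2,209.5),(172.6,211.6))):
    for X in (at("top",t,.034),at("scene",s,.034),tri(t,s)[0]):
        print((R.from_rotvec([0,0,.0759]).apply(X-[.5052,-.2163,0])*1000).round(1))
E
python3 -m crank '[[[0,0,-0.7],0],[[0,0,-1.2],0],[[0,0,-1.5],0],[[0,0,-1.6],0],[[0,0,-1.7],0],[[0,0,-1.8],0],[[0,0,-1.8],0],[[0,0,-1.8],0]]'
```

```text
[32.7 79.7 34. ]
[43.  77.7 34. ]
[33.5 76.7 24.8]
[ 35.7 -75.3  34. ]
[ 37.5 -74.6  34. ]
[ 35.7 -75.6  32.3]
clock: 6.7
position: [0.4527, -0.2124, 0.0498]
orientation: [2.303, 2.137, -0.001]
force: [-3.4, 0.6, 3.8]
width: 0.0194
```

```bash
python3 -m crank '[[[0.3,-0.02,0],0],[[0.6,-0.05,0],0],[[0.9,-0.07,0],0],[[1.2,-0.09,0],0],[[1.5,-0.11,0],0],[[1.8,-0.14,0],0],[[2.1,-0.16,0],0],[[2.4,-0.18,0],0],[[2.7,-0.2,0],0],[[3,-0.23,0],0],[[3.3,-0.25,0],0],[[3.6,-0.27,0],0],[[3.6,-0.27,0],0],[[3.6,-0.27,0],0]]'
python3 - <<'E'
from h import *; import cv2
a=bot.capture("top")[155:275,390:490,::-1];b=bot.capture("scene")[160:260,145:265,::-1]
a=cv2.resize(a,(400,480),interpolation=cv2.INTER_CUBIC);b=cv2.resize(b,(400,333),interpolation=cv2.INTER_CUBIC)
o=np.zeros((480,800,3),np.uint8);o[:,:400]=a;o[:333,400:]=b;cv2.imwrite("pics/slide.png",o)
E
```

```text
clock: 8.1
position: [0.4892, -0.2158, 0.0498]
orientation: [2.302, 2.136, 0.0]
force: [-2.6, -0.2, 4.4]
width: 0.0191
```

View pics/slide.png

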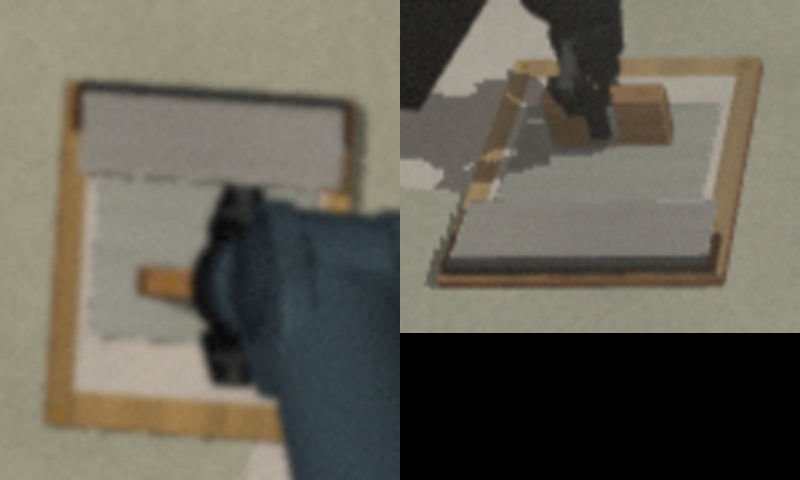

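The plate is under the lip along its whole width. The leaf's lip line (top y≈178–188) hasn't changed, so it's still closed. I'll continue gently until it meets the stop.

```bash
python3 -m crank '[[[0.2,-0.02,0],0],[[0.4,-0.03,0],0],[[0.6,-0.05,0],0],[[0.8,-0.06,0],0],[[0.8,-0.06,0],0],[[0.8,-0.06,0],0]]'; python3 -m crank '[[[0.2,-0.01,0],0],[[0.3,-0.02,0],0],[[0.4,-0.03,0],0],[[0.4,-0.03,0],0],[[0.4,-0.03,0],0]]';  python3 -m crank '[[[0.1,-0.01,0],0],[[0.2,-0.01,0],0],[[0.2,-0.01,0],0],[[0.2,-0.01,0],0]]'
```

```text
clock: 8.8
position: [0.4959, -0.2161, 0.0498]
orientation: [-2.303, -2.136, 0.003]
force: [-6.1, 0.3, 7.9]
width: 0.0192
clock: 9.3
position: [0.4994, -0.2163, 0.0498]
orientation: [-2.302, -2.135, 0.004]
force: [-7.2, 0.0, 9.2]
width: 0.0193
clock: 9.7
position: [0.5012, -0.2165, 0.0498]
orientation: [-2.302, -2.135, 0.004]
force: [-8.8, -0.7, 11.3]
width: 0.0189
```

```bash
python3 -m crank '[[[0.1,-0.01,0],0],[[0.2,-0.01,0],0],[[0.2,-0.01,0],0],[[0.2,-0.01,0],0]]'; python3 -m crank '[[[0.1,-0.01,0],0],[[0.2,-0.01,0],0],[[0.2,-0.01,0],0],[[0.2,-0.01,0],0]]'
python3 - <<'E'
from h import *; import cv2
a=bot.capture("top")[155:275,390:490,::-1];b=bot.capture("scene")[160:260,145:265,::-1]
a=cv2.resize(a,(400,480),interpolation=cv2.INTER_CUBIC);b=cv2.resize(b,(400,333),interpolation=cv2.INTER_CUBIC)
o=np.zeros((480,800,3),np.uint8);o[:,:400]=a;o[:333,400:]=b;cv2.imwrite("pics/home.png",o)
E
```

```text
clock: 10.1
position: [0.5012, -0.2164, 0.0499]
orientation: [-2.3, -2.133, 0.009]
force: [-11.9, 1.3, 16.3]
width: 0.0191
clock: 10.5
position: [0.5015, -0.2167, 0.05]
orientation: [-2.298, -2.132, 0.014]
force: [-17.8, 1.7, 21.8]
width: 0.0188
```

View pics/home.png

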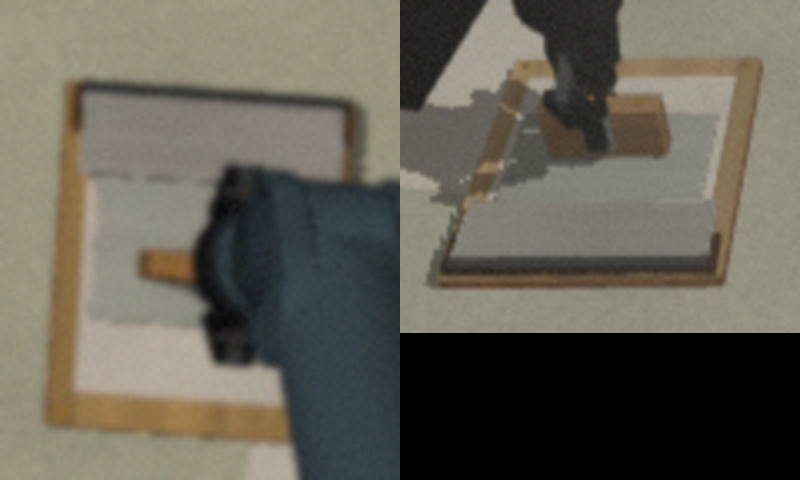

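The plate is home. The TCP stopped at x=0.5012 (0.500 predicted from the images) while the force rose, and the leaf still looks closed. Now I'll relieve the forward push and press down.

```bash
python3 -m crank '[[[-0.1,0.01,-0.05],0],[[-0.2,0.02,-0.1],0],[[-0.25,0.02,-0.15],0],[[-0.25,0.02,-0.15],0],[[-0.25,0.02,-0.15],0],[[-0.25,0.02,-0.15],0]]'
cat >> h.py <<'E'
def rep():
    s=bot.get_state();m=R.from_rotvec(s['orientation']).as_matrix();print(s['clock'],s['position'].round(4),"yaw",np.degrees(np.arctan2(m[1,1],m[0,1])).round(2),"toolz",m[:,2].round(4),s['force'].round(1),s['width'].round(4),s['wrist_torque'].round(2))
E
python3 -c "from h import *;rep()"
```

```text
clock: 11.2
position: [0.5014, -0.2167, 0.0497]
orientation: [-2.3, -2.135, 0.009]
force: [-15.9, 1.7, 23.0]
width: 0.019Traceback (most recent call last):
  File "<string>", line 1, in <module>
    from h import *;rep()
                    ~~~^^
  File "h.py", line 16, in rep
    s=bot.get_state();m=R.from_rotvec(s['orientation']).as_matrix();print(s['clock'],s['position'].round(4),"yaw",np.degrees(np.arctan2(m[1,1],m[0,1])).round(2),"toolz",m[:,2].round(4),s['force'].round(1),s['width'].round(4),s['wrist_torque'].round(2))
                                                                                                                                                                                                             ^^^^^^^^^^^^^^^^
AttributeError: 'float' object has no attribute 'round'
```

```bash
sed -i "s/s\['width'\].round(4)/round(float(s['width']),4)/" h.py; python3 -c "from h import *;rep()"; python3 -m crank '[[[-0.1,0.01,-0.05],0],[[-0.2,0.02,-0.1],0],[[-0.2,0.02,-0.1],0],[[-0.2,0.02,-0.1],0],[[-0.2,0.02,-0.1],0],[[-0.2,0.02,-0.1],0]]';python3 -c "from h import *;rep()"
```

```text
11.2 [ 0.5014 -0.2167  0.0497] yaw -4.28 toolz [-0.0066 -0.0016 -1.    ] [-15.9   1.7  23. ] 0.019 [0.53 1.78 0.32]
clock: 11.8
position: [0.5013, -0.2167, 0.0497]
orientation: [-2.302, -2.137, 0.006]
force: [-13.0, 1.1, 24.6]
width: 0.0189
11.8 [ 0.5013 -0.2167  0.0497] yaw -4.27 toolz [-0.0031 -0.0023 -1.    ] [-13.    1.1  24.6] 0.0189 [0.5  1.84 0.19]
```

```bash
python3 - <<'E'
from h import *; import cv2
Rb=R.from_rotvec([0,0,-.0759])
P=np.array([(-45,75,16),(-45,-75,16),(-5+10,45,64),(-5-10,45,64),(55,90,23),(55,-90,23),(85,75,16)])/1000
X=Rb.apply(P)+[.5052,-.2163,0]
o=np.zeros((480,800,3),np.uint8)
for n,(x,y,w,h,k),ox in(("top",(390,155,100,120,4),0),("scene",(155,165,100,80,4),400)):
    im=cv2.resize(np.ascontiguousarray(bot.capture(n)[y:y+h,x:x+w,::-1]),None,fx=k,fy=k,interpolation=cv2.INTER_CUBIC)
    for u,v in proj(n,X)[:6]: cv2.circle(im,(int((u-x+.5)*k),int((v-y+.5)*k)),4,(0,0,255),1)
    o[:h*k,ox:ox+w*k]=im
cv2.imwrite("pics/final.png",o); rep()
E
```

```text
11.9 [ 0.5013 -0.2167  0.0497] yaw -4.27 toolz [-0.0031 -0.0023 -1.    ] [-12.4   1.4  25.1] 0.019 [0.58 1.78 0.3 ]
```

View pics/final.png

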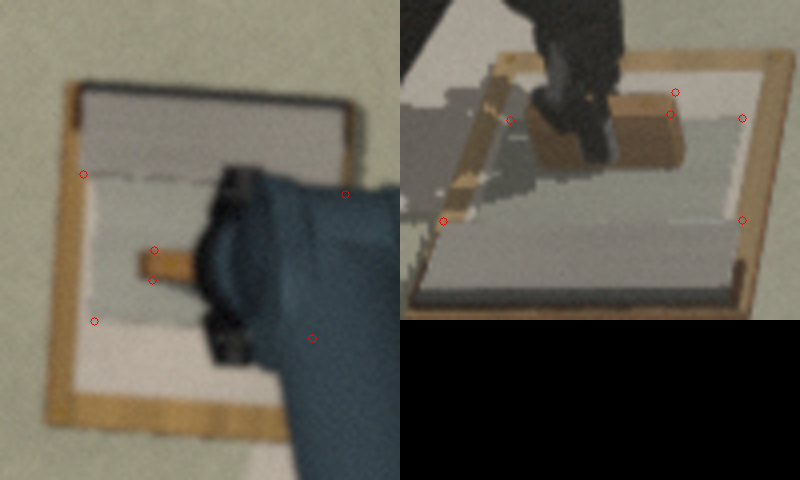

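The projected model of the plate at home fits the picture. The trailing corner is at (90,321) against a predicted (94,321). The lip rings sit on the leaf's edge, so it's closed. The downward press is a steady ~25 N with tool tilt of about 0.004 rad, so I'm handing in.

```bash
python3 -c "
from h import *
bot.hand_in();rep()"
```

```text
the job is handed in; nothing more can be done
the job is handed in; nothing more can be done
```

I gripped the grey plate by its wooden bar, laid it on the deck and slid it under the leaf until it stopped against the rail. I handed the job in, with no verdict reported, while still holding it pressed down. The last clock reading was 11.9 s.

Last checks before handing in:
- **Home against the rail:** the TCP stalled at x = 0.501 m, against 0.500 m expected from the images, while the push force rose. The trailing edge in the top picture matched the home position to about 1 mm. The leading edge is hidden under the leaf, so I could only infer its position.
- **Pressed flat:** the downward press was about 25 N, with about 12 N still pushing forward into the rail. Some of that vertical force may be carried by the rail rather than the deck. The tool tilt was about 0.004 rad.
- **Leaf:** it looked closed in every picture I took.
- **Bystanders:** the arm stayed clear of the roller, stamp and ink jar by plan. I did not check them in a picture afterwards.
- **Disagreements:** the plate's left edge appeared about 3 mm to the left of prediction, well inside the allowed width. The bar's end was about 10 mm off in the top view but matched in the scene view. I put most of that down to its end face being visible from above.

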